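Put the single-cup coffee dripper together on its saucer

ROBOT

A 6-joint arm with a two-finger parallel gripper is mounted at the origin on the work surface. World frame = base frame: x ahead of the robot, y to its left, z up, the work surface at z = 0. Lengths are in mm, angles in rad, forces in N, time in s.
With the tool pointing down it reaches from about 300 to 750 mm from the base axis. Payload 8.5 kg.
Tool frame: the origin (TCP) lies at the very end of the fingers, on their centre line; the grasp point (between the pads) lies 19 mm behind it (bot.tcp_to_grasp is the distance from the TCP to the grasp point, in mm); x points along the fingers, z is the direction in which the jaws open and shut, and the axes are right-handed (so a half turn about x gives the same grasp; the last joint's range is limited). The gripper opens to 88 mm and grips with 3 to 60 N. Pads are 18 mm wide; open, the fingers measure 123 mm over their backs; the gripper's body (75 mm by 187 mm) begins 45 mm behind the grasp point.
Start: joints at [1.008, 0.381, 1.297, -0, 1.464, -0.215], TCP at [187.447, 517.053, 238.748] pointing down, gripper open.
Joint ranges: [-3.11, 3.11], [-0.89, 2.33], [0.22, 2.48], [-1.42, 4.56], [0.17, 2.85], [-2.88, 2.88]. Speed limits (rad/s): [2.39, 2.39, 3.14, 3.14, 3.14, 3.14].

INTERFACE

Orientations are given as a unit quaternion [x, y, z, w].
In Python, from rig import bot, viewer gives the robot as it stands.
- The arm moves only by the tool play_rows, never from a script. Its argument "plan" is a list of rows, each a list of 5 numbers: the finger opening in m, from 0 to 0.0881, then the shift along the tool's x, y, z in m, then the turn about the tool's x in rad. In form: [[fingers, x, y, z, twist], ...]. A call has 1 to 8 rows; each row is the pose to reach, as a shift and turn from the pose commanded when the call began, along the tool's axes at that moment; what a row does not reach only later rows make up. A row lasts 1/10 s, in which the tool goes at most 50 mm and 8.59 degrees, less where a joint would pass 70% of its speed; a pose out of reach is approached as far as the arm can. A call with a gripper value outside its range is refused whole. The fingers move at their own pace and stop on an object; "squeeze" is the grip in N (left out, the last holds). Time passes only in rows, so rows that repeat a pose let the fingers close. It gives the time, the measured TCP pose, the force and the opening at its end, in the units of the state.
- bot.state(): the state, without advancing time (a new reading comes with each control period).
- viewer.get_image(name): name is "scene" or "top" or "wrist"; returns a dict with "image" (420x560x3 uint8, red, green, blue), "intrinsics" (3x3 intrinsics, pixels), "view" (4x4, takes a point from world to camera coordinates); the wrist camera has in their place "hand_eye" (4x4, takes a point from camera to tool coordinates, whose origin is the TCP and whose axes are the tool frame's). Camera axes: x right, y up, looking along -z (the intrinsics and any distortion apply to the point x, -y, -z); pixel columns grow to the right and rows downward; lengths in mm; the calibration is good to about 2 mm. A picture is of the moment at which its call begins: read the wrist's pose just before it. There is no depth.
- bot.job_done(): hands the job in, once; it reports no verdict.
The state is a dict: "time_s": time; "joint_pos": joint angles; "qd": joint speeds; "tau": joint torques, N m; "tool_pos": TCP position; "tcp_rot": TCP orientation; "wrist_force": force on the tool from outside, world axes, zero at the start; "ft_torque": the same for the moment, N m; "finger_gap": opening from 0.0 (shut) to 1.0 (fully open).
Only numpy, scipy, OpenCV 4.12 (cv2) and the standard library are available. Lean on these libraries where they do the work, as an engineer would, in place of code of your own. Each camera call takes 0.05 s, during which the arm holds its last target.

TASK

Set up the washed single-cup coffee dripper on the saucer, building it from the bottom up, one piece at a time: stand the short cup in the middle of the saucer, seat the steel filter squarely on the cup's mouth, lower the press into the filter until its disc lies on the filter's floor, and close the filter with the domed lid. Set the pieces down rather than dropping them, and leave the tall beaker and the two jars where they stand.

Things in the scene. Friction and masses are not known exactly. Their poses are not given: they have to be found in the camera images.
- saucer: Round stoneware saucer (grey-blue, loose on the worktop), 130 mm across and 14 mm high, with a flat well about 80 mm across in the middle. Origin: centre of its underside, z up; the floor of the well is 5 mm above it. It stays where it lies; the cup goes in its well.
- cup: Short handleless cup of grey-blue stoneware, ~0.2 kg, upright and open at the top: 72 mm high, 66 mm across the rim (62 mm across 20 mm below it), tapering to 53 mm across the foot; wall 4 mm, mouth 58 mm across inside. Origin: centre of its underside, z up along its axis; turning about z makes no difference.
- filter: Steel drip filter, ~0.12 kg, 56 mm high, standing upright: open round chamber, 62 mm across (56 inside), on a flange plate 88 mm across. Origin: centre of underside, z up. Spigot (40 widening to 46 mm across) at z 0-5 mm goes in the cup's mouth; flange z 5-8 mm rests on the cup's rim (filter origin then 67 mm above cup origin); chamber wall z 8-56 mm, its holed floor at z 11 mm.
- press: Steel press for the filter, ~60 g, 56 mm high, standing upright: thin holed disc, 48 mm across, 4 mm thick, with an 8 mm stem ending in a round knob 14 mm across at z 42-56 mm. Origin: centre of the disc's underside, z up. Lying on the filter's floor (origin 11 mm above the filter's) its knob stands 11 mm proud of the chamber's rim.
- lid: Steel domed lid for the filter, ~80 g, 40 mm high, lying right way up, hollow below: plug ring (45-50 mm across, z 0-4 mm) that goes in the chamber's mouth, flange 72 mm across (z 4-7 mm), dome 50 mm across up to z 22 mm, round knob 18 mm across at z 26-40 mm. Origin: centre of underside, z up. Closed, the flange rests on the chamber's rim (origin 52 mm above the filter's), over the press's knob.
- beaker: Bystander: tall stoneware beaker, same stoneware as the cup but 125 mm high, 64 mm across the rim. Not part of the dripper. Origin: centre of its underside.
- sugar_jar: Bystander: clear square jar with brown sugar sachets inside and a round cream lid, 70 x 70 mm, 110 mm high. Origin: centre of its underside.
- pod_jar: Bystander: clear round jar with coffee pods inside and a pale green lid, 94 mm across, 102 mm high. Origin: centre of its underside.
Things that resemble listed ones, but are neither listed nor needed, are in the scene too. Leave any pink or yellow look-alike of the cup alone.

How it is judged:
By the outcome, as a careful person would: the job done as asked, in the order asked, and still so for the second after the job is handed in, with the robot touching nothing.
It also fails if it takes over 128 s, if anything falls off the work surface, if the arm or the gripper's body presses on something with over 40 N, if the wrist force passes 120 N, or if a joint passes its speed limit or range.

## Working session

There is one attempt and no reset: what is moved stays moved. The work goes in short steps, Python scripts to look and compute and a tool call to move; the robot and the scene stay as the last step left them, time stands still between calls to the robot, and variables do not carry over. Pictures are saved under pics/ and viewed, and the job is handed in when it is done.

Besides the shell and the picture viewer there is one more tool, called after ">>>" as name(argument=value, ...), one argument or row to a line, values as JSON. play_rows: Moves the arm, as the interface text tells. Its arguments: {"type":"object","properties":{"plan":{"type":"array","items":{"type":"array","items":{"type":"number"}}},"squeeze":{"type":"number"}},"required":["plan"]}

```bash
ls; mkdir -p pics; cat > h.py <<'E'
import numpy as np, cv2, json
from rig import bot, viewer
from scipy.spatial.transform import Rotation as R
def snap(name, fn):
    s=bot.state(); d=viewer.get_image(name)
    cv2.imwrite('pics/'+fn, d['image'][...,::-1])
    if name=='wrist':
        T=np.eye(4);T[:3,:3]=R.from_quat(s['tcp_rot']).as_matrix();T[:3,3]=s['tool_pos']
        d['view']=np.linalg.inv(T@np.array(d['hand_eye']))
    np.savez('pics/'+fn[:-4]+'.npz',image=d['image'],K=np.array(d['intrinsics']),view=np.array(d['view']))
    return d
def load(fn):
    d=np.load('pics/'+fn+'.npz'); return d['image'],d['K'],d['view']
def ray(K,V,u,v):
    p=np.linalg.inv(K)@[u,v,1.]; c=np.array([p[0],-p[1],-p[2]])
    Ri=V[:3,:3].T; o=-Ri@V[:3,3]; r=Ri@c; return o,r/np.linalg.norm(r)
def onplane(K,V,u,v,z):
    o,r=ray(K,V,u,v); return o+r*(z-o[2])/r[2]
def proj(K,V,P):
    c=V[:3,:3]@np.array(P,float)+V[:3,3]; q=K@[c[0],-c[1],-c[2]]; return q[:2]/q[2]
def st():
    s=bot.state(); print(s['time_s'],np.round(s['tool_pos'],1),np.round(s['tcp_rot'],4),'F',np.round(s['wrist_force'],1),'gap',round(s['finger_gap'],3),'q',np.round(s['joint_pos'],3))
E
python3 - <<'E'
from h import *
st()
for n in ['scene','top','wrist']:
    d=snap(n,n+'0.png'); print(n,{k:np.round(v,3).tolist() for k,v in d.items() if k!='image'})
st()
print(R.from_quat(bot.state()['tcp_rot']).as_matrix().round(3))
E
```

```text
pics
0.0 [187.3 516.8 238.1] [-0.4062  0.5794  0.4058  0.5785] F [-0.1 -1.   0.3] gap 0.998 q [ 1.008  0.381  1.298 -0.     1.464 -0.215]
scene {'intrinsics': [[417.342, 0.0, 280.792], [0.0, 417.342, 207.906], [0.0, 0.0, 1.0]], 'view': [[-0.399, 0.917, 0.006, 231.976], [-0.706, -0.311, 0.636, 359.493], [0.585, 0.25, 0.772, -1398.797], [0.0, 0.0, 0.0, 1.0]]}
top {'intrinsics': [[454.018, 0.0, 271.652], [0.0, 454.018, 213.265], [0.0, 0.0, 1.0]], 'view': [[-0.017, -1.0, -0.026, 16.821], [0.994, -0.02, 0.105, -531.369], [-0.105, -0.024, 0.994, -1163.38], [0.0, 0.0, 0.0, 1.0]]}
wrist {'intrinsics': [[304.87, 0.0, 275.898], [0.0, 304.87, 208.881], [0.0, 0.0, 1.0]], 'hand_eye': [[-0.001, 0.26, -0.966, -145.991], [-0.001, 0.966, 0.26, 67.494], [1.0, 0.001, -0.001, -0.205], [0.0, 0.0, 0.0, 1.0]], 'view': [[0.342, 0.94, -0.0, -549.558], [-0.908, 0.33, -0.26, 34.194], [-0.244, 0.089, 0.966, -388.855], [0.0, 0.0, 0.0, 1.0]]}
0.15 [187.3 516.9 238.3] [-0.4061  0.5793  0.4058  0.5786] F [ 0.1 -0.2  0.3] gap 0.999 q [ 1.008  0.381  1.298  0.     1.464 -0.215]
[[-0.001 -0.94   0.341]
 [-0.001  0.341  0.94 ]
 [-1.     0.    -0.001]]
```

View pics/scene0.png

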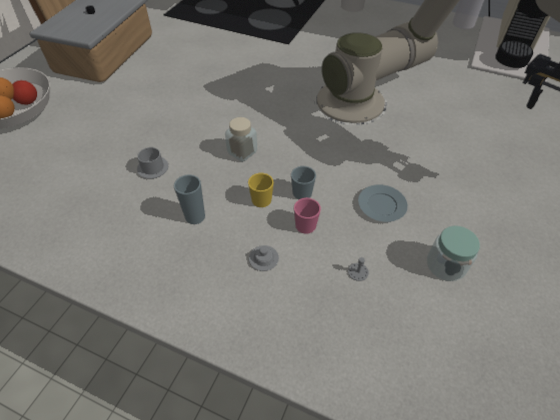

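View pics/top0.png

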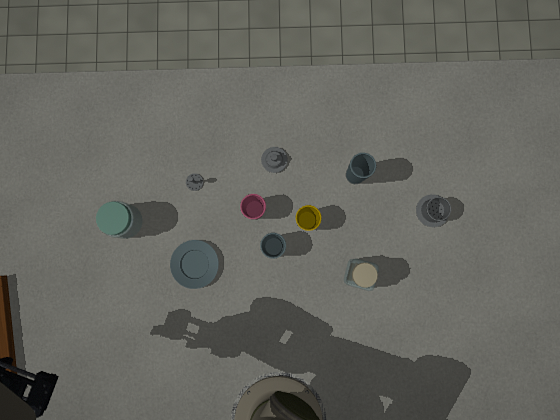

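View pics/wrist0.png

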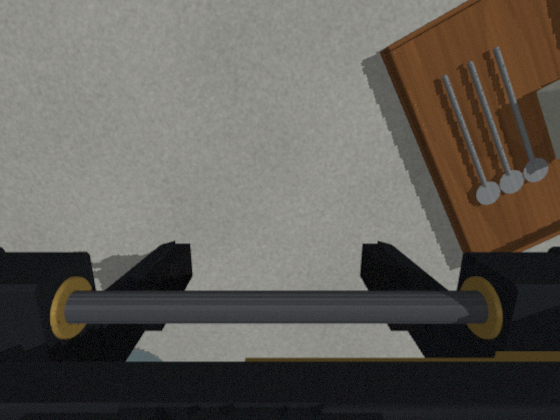

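```bash
python3 - <<'E'
from h import *
I,K,V=load('top0'); J,K2,V2=load('scene0')
def crop(I,u,v,w=30,s=7): return cv2.resize(I[v-w:v+w,u-w:u+w],(266,266),interpolation=cv2.INTER_CUBIC)
a=np.hstack([crop(I,273,245),crop(I,195,264,36),crop(I,434,210)])
b=np.hstack([crop(I,195,182,22),crop(I,275,159,22),crop(J,303,183,30)])
cv2.imwrite('pics/crops0.png',np.vstack([a,b])[...,::-1])
for n,u,v,z in [('cup',273,245,72),('pink',253,207,72),('yel',308,217,72),('beaker',361,167,125),('saucer',195,264,14),('filt',434,210,8),('press',195,182,4),('lid',275,159,5),('sugar',362,273,110),('pod',115,218,102)]:
    print(n,onplane(K,V,u,v,z).round(0))
for n,u,v,z in [('cup',303,176,72),('press',359,272,2),('lid',264,258,4),('filt',152,168,4),('saucer',382,204,10)]:
    print('sc',n,onplane(K2,V2,u,v,z).round(0))
E
```

```text
cup [447.   4.  72.]
pink [544.  53.  72.]
yel [516. -86.  72.]
beaker [ 630. -214.  125.]
saucer [403. 212.  14.]
filt [ 534. -422.    8.]
press [623. 214.   4.]
lid [682.  -4.   5.]
sugar [ 375. -209.  110.]
pod [520. 394. 102.]
sc cup [454.   7.  72.]
sc press [627. 219.   2.]
sc lid [682.   0.   4.]
sc filt [ 537. -419.    4.]
sc saucer [409. 215.  10.]
```

View pics/crops0.png

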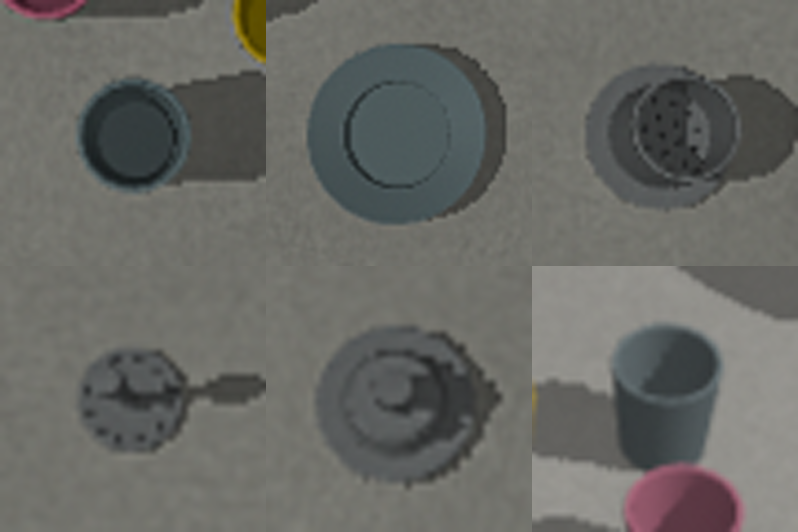

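```bash
cat >> h.py <<'E'
def delta(x,y,z):
    s=bot.state(); M=R.from_quat(s['tcp_rot']).as_matrix()
    d=M.T@(np.array([x,y,z])-s['tool_pos']); print('shift m',np.round(d/1000,4),'dist',np.linalg.norm(d).round(1)); return d
E
python3 -c "
from h import *
delta(406,214,238)"
```

```text
shift m [ 0.0005 -0.3088 -0.2102] dist 373.6
```

>>> play_rows(
  plan=[
    [0.088,0,-0.31,-0.21,0],
    [0.088,0,-0.31,-0.21,0],
    [0.088,0,-0.31,-0.21,0],
    [0.088,0,-0.31,-0.21,0],
    [0.088,0,-0.31,-0.21,0],
    [0.088,0,-0.31,-0.21,0],
    [0.088,0,-0.31,-0.21,0],
    [0.088,0,-0.31,-0.21,0],
  ],
)

```text
time_s: 0.95
tool_pos: [408.9, 211.2, 238.6]
tcp_rot: [-0.405, 0.58, 0.405, 0.579]
wrist_force: [-0.7, 0.5, 0.7]
finger_gap: 0.999
```

>>> play_rows(
  plan=[
    [0.088,0,0,0,0],
    [0.088,0,0,0,0],
  ],
)

```text
time_s: 1.15
tool_pos: [407.1, 214.0, 238.6]
tcp_rot: [-0.405, 0.579, 0.406, 0.579]
wrist_force: [0.2, 0.2, 0.7]
finger_gap: 0.997
```

```bash
python3 - <<'E'
from h import *
st(); snap('wrist','w1.png'); delta(450,6,238)
E
```

```text
1.15 [407.1 214.  238.6] [-0.4055  0.5793  0.4059  0.579 ] F [0.2 0.2 0.7] gap 0.997 q [ 0.226  0.223  1.532  0.     1.388 -0.997]
shift m [ 0.0006 -0.1117 -0.1813] dist 213.0
```

View pics/w1.png

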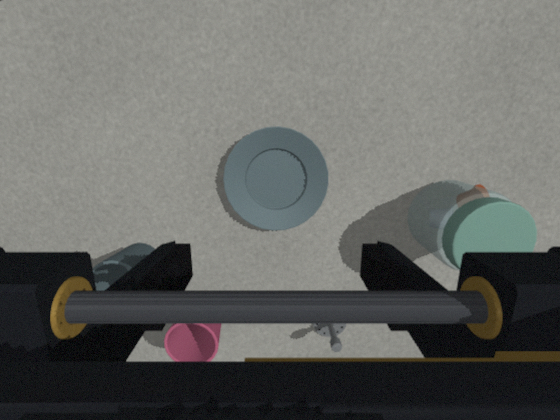

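```bash
cat >> h.py <<'E'
def bluefit(fn,u,v,z,win=80,th=8,show=True):
    I,K,V=load(fn); J=I.astype(int); m=((J[...,2]-J[...,0])>th).astype(np.uint8)*255
    w=np.zeros_like(m); w[max(0,v-win):v+win,max(0,u-win):u+win]=1; m*=w
    m=cv2.morphologyEx(m,cv2.MORPH_OPEN,np.ones((3,3)))
    cs,_=cv2.findContours(m,cv2.RETR_EXTERNAL,cv2.CHAIN_APPROX_NONE)
    c=max(cs,key=cv2.contourArea)
    return circ_on_plane(c[:,0,:],K,V,z)
def circ_on_plane(pts,K,V,z):
    P=np.array([onplane(K,V,a,b,z)[:2] for a,b in pts])
    from scipy.optimize import least_squares
    x0=[*P.mean(0),30]
    r=least_squares(lambda x:np.hypot(P[:,0]-x[0],P[:,1]-x[1])-x[2],x0,loss='soft_l1',f_scale=1.0)
    res=np.abs(r.fun); print('centre',r.x[:2].round(1),'diam',(2*r.x[2]).round(1),'med res',np.median(res).round(2),'n',len(P)); return r.x
E
python3 - <<'E'
from h import *
bluefit('w1',276,178,13,70)
bluefit('top0',195,264,13,40)
bluefit('top0',273,245,72,22)
E
```

```text
centre [403. 215.] diam 127.3 med res 0.27 n 295
centre [403.2 215. ] diam 125.3 med res 0.62 n 135
centre [448.9  -0.6] diam 50.1 med res 1.73 n 86
```

>>> play_rows(
  plan=[
    [0.088,0,-0.112,-0.181,0],
    [0.088,0,-0.112,-0.181,0],
    [0.088,0,-0.112,-0.181,0],
    [0.088,0,-0.112,-0.181,0],
    [0.088,0,-0.112,-0.181,0],
    [0.088,0,-0.112,-0.181,0],
    [0.088,0,-0.112,-0.181,0],
  ],
)

```text
time_s: 1.9
tool_pos: [450.5, 7.3, 238.7]
tcp_rot: [-0.406, 0.579, 0.407, 0.579]
wrist_force: [0.9, 0.1, -0.2]
finger_gap: 1.0
```

```bash
python3 - <<'E'
from h import *
st(); snap('wrist','w2.png')
E
```

```text
1.9 [450.5   7.3 238.7] [-0.4061  0.5786  0.4066  0.5787] F [ 0.9  0.1 -0.2] gap 1.0 q [-2.480e-01  2.060e-01  1.554e+00  1.000e-03  1.382e+00 -1.473e+00]
```

View pics/w2.png

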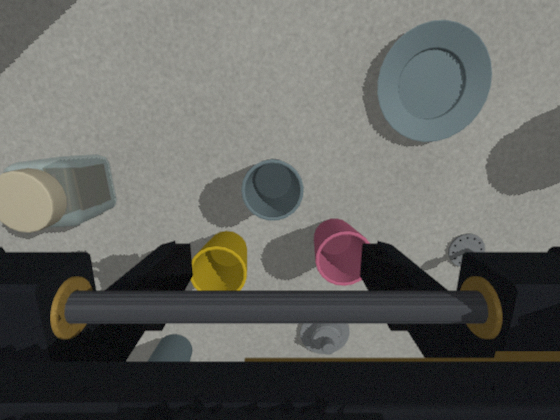

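```bash
python3 - <<'E'
from h import *
bluefit('w2',273,189,72,36)
bluefit('w2',434,83,13,66)
I,K,V=load('w2'); cv2.imwrite('pics/w2c.png',cv2.resize(I[140:240,210:340],(780,600),interpolation=cv2.INTER_CUBIC)[...,::-1])
I,K,V=load('top0'); J=I.astype(int); print((J[225:265:4,250:300:3,2]-J[225:265:4,250:300:3,0]))
E
```

```text
centre [445.9   4.8] diam 63.6 med res 0.24 n 172
centre [403.2 215.6] diam 127.7 med res 0.28 n 333
[[  -6   -5   -6   -7   -6   -6   -5   -7   -6   -7   -7   -7   -7   -7
    -5   -6 -117]
 [  -6   -7   -7   -7   -6   -7   -5   -8   -6   -6   -7   -6   -6   -7
    -7   -6   -7]
 [  -8   -7   -8   -6   -6   -7    4   18   18    1   -7   -6   -5   -4
    -4   -5   -5]
 [  -6   -6   -6   -7   -8    9    9    9    8    7   11    1   -4   -4
    -4   -5   -3]
 [  -6   -6   -6   -8   11    9   10    9   10   10    8   14   -5   -4
    -4   -3   -4]
 [  -7   -7   -5   -8    8   10   10   10    9    9   11   12   -4   -3
    -3   -4   -4]
 [  -5   -6   -7   -9   10    7    9   11   11    9   10   12   -4   -4
    -5   -4   -3]
 [  -7   -6   -6   -6    0    9    6   10   10   10   10    7   -4   -3
    -4   -4   -5]
 [  -6   -5   -6   -7   -6   -8   12   15   15   12   -8   -7   -7   -6
    -6   -7   -5]
 [  -6   -6   -5   -6   -6   -6   -6   -7   -5   -7   -5   -7   -6   -6
    -5   -6   -5]]
```

View pics/w2c.png

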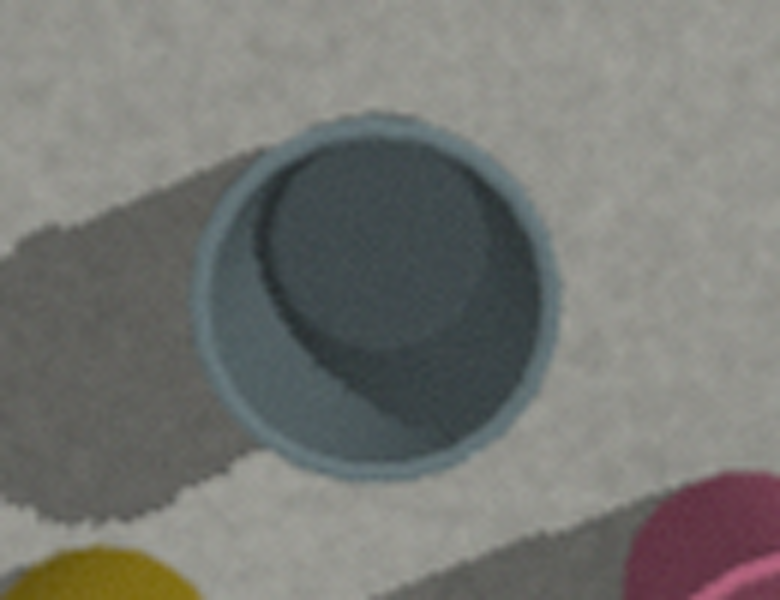

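The w2 crop shows the short, open grey-blue cup at w2 px (273,189), rim measuring about 65 mm. The other candidates are yellow (220,265) and pink (340,250), both the wrong colour, and the beaker at top px (361,167), which is too tall. So (273,189) is the cup.

```bash
python3 -c "
from h import *
st();delta(446,4.8,33)"
```

```text
1.95 [450.5   7.5 238.8] [-0.4064  0.5785  0.4068  0.5785] F [-0.8 -0.  -0.5] gap 0.992 q [-0.247  0.206  1.554  0.     1.382 -1.473]
shift m [ 0.2058  0.0032 -0.0041] dist 205.8
```

>>> play_rows(
  plan=[
    [0.088,0.04,0.003,-0.004,0],
    [0.088,0.08,0.003,-0.004,0],
    [0.088,0.12,0.003,-0.004,0],
    [0.088,0.15,0.003,-0.004,0],
    [0.088,0.18,0.003,-0.004,0],
    [0.088,0.2,0.003,-0.004,0],
    [0.088,0.206,0.003,-0.004,0],
    [0.088,0.206,0.003,-0.004,0],
  ],
)

```text
time_s: 2.75
tool_pos: [446.5, 4.1, 32.6]
tcp_rot: [-0.406, 0.579, 0.407, 0.578]
wrist_force: [0.8, 0.3, 0.3]
finger_gap: 0.994
```

>>> play_rows(
  plan=[
    [0.06,0,0,0,0],
    [0.05,0,0,0,0],
    [0.05,0,0,0,0],
    [0.05,0,0,0,0],
    [0.05,0,0,0,0],
    [0.05,0,0,0,0],
  ],
  squeeze=20,
)

```text
time_s: 3.35
tool_pos: [447.3, 3.0, 33.4]
tcp_rot: [-0.406, 0.578, 0.406, 0.58]
wrist_force: [1.0, 4.0, 7.1]
finger_gap: 0.719
```

```bash
python3 -c "
from h import *
st()"
```

```text
3.35 [447.3   3.   33.4] [-0.4062  0.5785  0.4055  0.5796] F [1.  4.  7.1] gap 0.719 q [-2.590e-01  4.930e-01  1.858e+00  1.000e-03  7.890e-01 -1.483e+00]
```

>>> play_rows(
  plan=[
    [0.05,-0.01,0,0,0],
    [0.05,-0.03,0,0,0],
    [0.05,-0.06,0,0,0],
    [0.05,-0.09,0,0,0],
    [0.05,-0.11,0,0,0],
    [0.05,-0.12,0,0,0],
    [0.05,-0.12,0,0,0],
  ],
)

```text
time_s: 4.05
tool_pos: [446.9, 2.7, 153.7]
tcp_rot: [-0.406, 0.579, 0.405, 0.579]
wrist_force: [-0.1, -0.2, -3.1]
finger_gap: 0.721
```

```bash
python3 -c "
from h import *
st();delta(404.3,214.7,150);snap('wrist','w3.png')"
```

```text
4.05 [446.9   2.7 153.7] [-0.4065  0.5786  0.4054  0.5794] F [-0.1 -0.2 -3.1] gap 0.721 q [-0.26   0.293  1.71  -0.     1.137 -1.483]
shift m [0.0034 0.1123 0.1847] dist 216.2
```

View pics/w3.png

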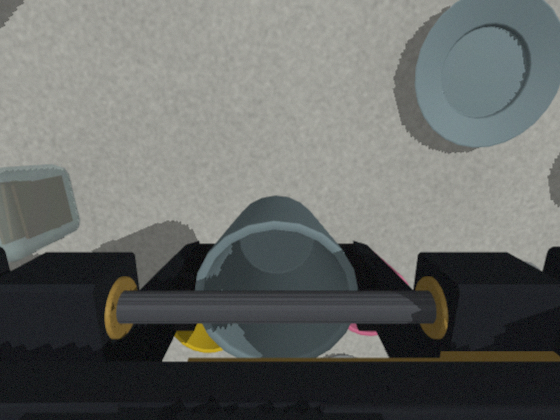

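```bash
python3 - <<'E'
from h import *
I,K,V=load('w3'); s=bot.state(); z=s['tool_pos'][2]+38.6
M=R.from_quat(s['tcp_rot']).as_matrix()
for u,v in [(196,288),(357,288),(276.5,221),(276.5,361),(220,243),(333,243)]:
    p=onplane(K,V,u,v,z); print((M.T@(p-s['tool_pos'])).round(1))
E
```

```text
[-38.6   5.5 -31.7]
[-38.6   5.5  32. ]
[-38.6  33.3   0.1]
[-38.6 -29.1   0.1]
[-38.6  24.6 -21.3]
[-38.6  24.5  21.6]
```

>>> play_rows(
  plan=[
    [0.05,0,0.016,0.026,0],
    [0.05,0,0.037,0.061,0],
    [0.05,0,0.058,0.096,0],
    [0.05,0,0.079,0.13,0],
    [0.05,0,0.098,0.16,0],
    [0.05,0,0.108,0.178,0],
    [0.05,0,0.112,0.184,0],
    [0.05,0,0.112,0.184,0],
  ],
)

```text
time_s: 4.9
tool_pos: [403.6, 214.2, 151.8]
tcp_rot: [-0.406, 0.579, 0.407, 0.578]
wrist_force: [0.2, -0.4, -2.5]
finger_gap: 0.725
```

```bash
python3 -c "
from h import *
st();delta(404.3,214.7,40)"
```

```text
4.9 [403.6 214.2 151.8] [-0.4062  0.5794  0.4065  0.578 ] F [ 0.2 -0.4 -2.5] gap 0.725 q [ 0.228  0.313  1.685 -0.     1.145 -0.996]
shift m [ 0.1118 -0.0006  0.0008] dist 111.8
```

>>> play_rows(
  plan=[
    [0.05,0.02,-0.001,0.001,0],
    [0.05,0.05,-0.001,0.001,0],
    [0.05,0.08,-0.001,0.001,0],
    [0.05,0.1,-0.001,0.001,0],
    [0.05,0.107,-0.001,0.001,0],
    [0.05,0.109,-0.001,0.001,0],
    [0.05,0.109,-0.001,0.001,0],
  ],
)

```text
time_s: 5.6
tool_pos: [406.0, 214.3, 44.2]
tcp_rot: [-0.406, 0.579, 0.406, 0.579]
wrist_force: [0.2, -0.3, -3.5]
finger_gap: 0.719
```

>>> play_rows(
  plan=[
    [0.05,0.001,0,0,0],
    [0.05,0.002,0,0,0],
    [0.05,0.003,0,0,0],
    [0.05,0.003,0,0,0],
  ],
)

```text
time_s: 6.0
tool_pos: [405.4, 214.7, 40.9]
tcp_rot: [-0.406, 0.579, 0.406, 0.579]
wrist_force: [0.5, 0.5, -2.2]
finger_gap: 0.717
```

>>> play_rows(
  plan=[
    [0.05,0.001,0,0,0],
    [0.05,0.002,0,0,0],
    [0.05,0.0025,0,0,0],
    [0.05,0.0025,0,0,0],
  ],
)

```text
time_s: 6.4
tool_pos: [405.4, 214.7, 38.5]
tcp_rot: [-0.406, 0.579, 0.406, 0.579]
wrist_force: [-1.3, 0.2, 4.0]
finger_gap: 0.717
```

>>> play_rows(
  plan=[
    [0.066,0,0,0,0],
    [0.07,0,0,0,0],
    [0.08,0,0,0,0],
    [0.088,0,0,0,0],
    [0.088,0,0,0,0],
    [0.088,0,0,0,0],
  ],
)

```text
time_s: 7.0
tool_pos: [405.5, 214.6, 38.2]
tcp_rot: [-0.406, 0.579, 0.406, 0.579]
wrist_force: [-1.0, 0.4, -0.3]
finger_gap: 0.997
```

>>> play_rows(
  plan=[
    [0.088,-0.02,0,0,0],
    [0.088,-0.06,0,0,0],
    [0.088,-0.1,0,0,0],
    [0.088,-0.14,0,0,0],
    [0.088,-0.18,0,0,0],
    [0.088,-0.22,0,0,0],
    [0.088,-0.23,0,0,0],
    [0.088,-0.23,0,0,0],
  ],
)

```text
time_s: 7.8
tool_pos: [405.7, 214.7, 269.1]
tcp_rot: [-0.406, 0.578, 0.406, 0.58]
wrist_force: [0.1, -0.5, -0.1]
finger_gap: 1.0
```

```bash
python3 - <<'E'
from h import *
st(); snap('wrist','w4.png'); I,K,V=load('w4')
delta(535,-420,200)
cv2.imwrite('pics/w4c.png',cv2.resize(I[90:250,180:380],(750,600),interpolation=cv2.INTER_CUBIC)[...,::-1])
bluefit('w4',276,178,13,75)
E
```

```text
7.8 [405.7 214.7 269.1] [-0.4063  0.5781  0.4056  0.5798] F [ 0.1 -0.5 -0.1] gap 1.0 q [ 0.228  0.196  1.476  0.     1.467 -0.995]
shift m [ 0.0676 -0.3384 -0.5523] dist 651.2
centre [403.1 215.3] diam 127.0 med res 0.38 n 276
```

View pics/w4c.png

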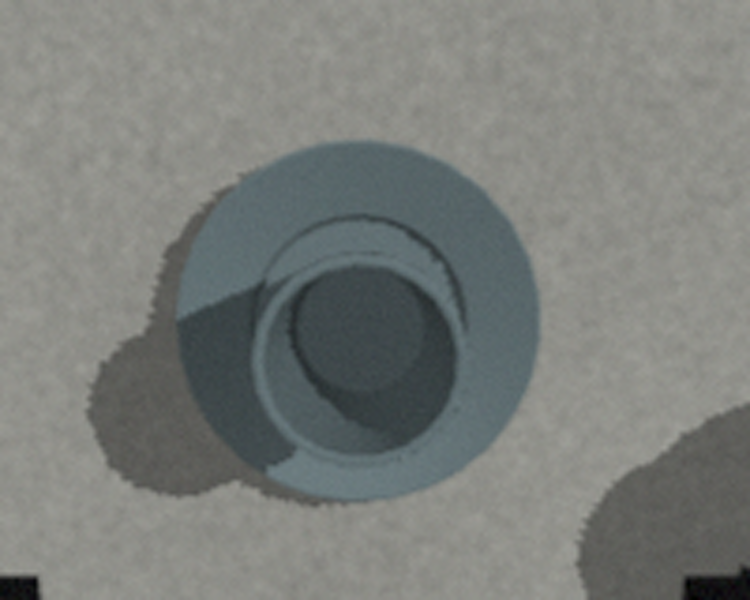

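```bash
python3 - <<'E'
from h import *
I,K,V=load('w4')
c=[(252,355),(466,352),(360,250),(360,468),(285,283),(435,283),(300,447),(425,443)]
circ_on_plane([(180+(a-1.4)/3.75,90+(b-1.4)/3.75) for a,b in c],K,V,77)
E
```

```text
centre [403.2 215.6] diam 64.9 med res 0.25 n 8
```

>>> play_rows(
  plan=[
    [0.088,0.01,-0.026,-0.042,0],
    [0.088,0.02,-0.052,-0.084,0],
    [0.088,0.03,-0.078,-0.126,0],
    [0.088,0.04,-0.104,-0.168,0],
    [0.088,0.04,-0.13,-0.21,0],
    [0.088,0.04,-0.156,-0.252,0],
    [0.088,0.04,-0.182,-0.294,0],
    [0.088,0.04,-0.208,-0.336,0],
  ],
)

```text
time_s: 8.65
tool_pos: [485.8, -174.0, 226.0]
tcp_rot: [-0.404, 0.58, 0.407, 0.579]
wrist_force: [0.1, 0.4, 1.0]
finger_gap: 1.0
```

>>> play_rows(
  plan=[
    [0.088,0,-0.026,-0.042,0],
    [0.088,0,-0.052,-0.084,0],
    [0.088,0,-0.078,-0.126,0],
    [0.088,0,-0.104,-0.168,0],
    [0.088,0,-0.12,-0.195,0],
    [0.088,0,-0.13,-0.212,0],
    [0.088,0,-0.13,-0.215,0],
    [0.088,0,-0.13,-0.215,0],
  ],
)

```text
time_s: 9.45
tool_pos: [534.9, -418.1, 226.2]
tcp_rot: [-0.405, 0.579, 0.407, 0.579]
wrist_force: [1.0, -0.5, -0.2]
finger_gap: 0.998
```

```bash
python3 - <<'E'
from h import *
st(); snap('wrist','w5.png')
delta(535,-420,37)
E
```

```text
9.45 [ 534.9 -418.1  226.2] [-0.4046  0.5792  0.407   0.5789] F [ 1.  -0.5 -0.2] gap 0.998 q [-0.837  0.627  0.904  0.     1.614 -2.06 ]
shift m [ 0.19   -0.0011 -0.0026] dist 190.0
```

View pics/w5.png

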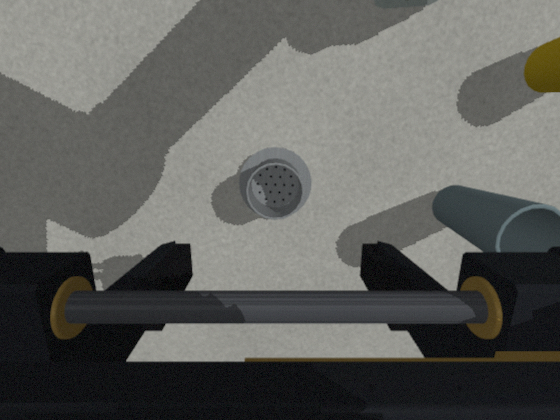

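```bash
python3 - <<'E'
from h import *
I,K,V=load('w5'); cv2.imwrite('pics/w5c.png',cv2.resize(I[140:230,220:340],(800,600),interpolation=cv2.INTER_CUBIC)[...,::-1])
E
```

```text
(no output)
```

View pics/w5c.png

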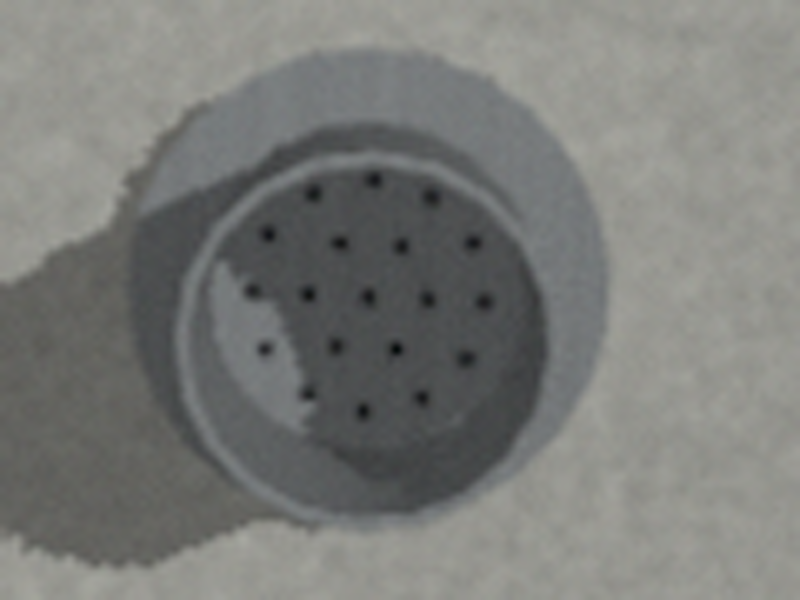

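```bash
python3 - <<'E'
from h import *
I,K,V=load('w5'); s=6.667
f=lambda c:[(220+a/s-.5+.07,140+b/s-.5+.07) for a,b in c]
x=circ_on_plane(f([(175,340),(550,340),(363,152),(363,530),(230,208),(497,208),(230,475),(500,470)]),K,V,56)
circ_on_plane(f([(607,285),(370,46),(255,75),(490,75),(575,170),(585,380),(130,285)]),K,V,8)
delta(x[0],x[1],37)
delta(x[0],x[1],17)
E
```

```text
centre [ 532.4 -419. ] diam 60.3 med res 0.25 n 8
centre [ 532. -418.] diam 86.4 med res 0.08 n 7
shift m [ 0.19    0.0017 -0.0026] dist 190.0
shift m [ 0.21    0.0016 -0.0026] dist 210.0
```

>>> play_rows(
  plan=[
    [0.088,0.04,0.002,-0.002,0],
    [0.088,0.08,0.002,-0.002,0],
    [0.088,0.12,0.002,-0.002,0],
    [0.088,0.15,0.002,-0.002,0],
    [0.088,0.18,0.002,-0.002,0],
    [0.088,0.2,0.002,-0.002,0],
    [0.088,0.209,0.002,-0.002,0],
    [0.088,0.209,0.002,-0.002,0],
  ],
)

```text
time_s: 10.3
tool_pos: [532.7, -418.5, 18.6]
tcp_rot: [-0.406, 0.579, 0.407, 0.579]
wrist_force: [-0.1, -0.5, 0.8]
finger_gap: 0.999
```

>>> play_rows(
  plan=[
    [0.06,0,0,0,0],
    [0.05,0,0,0,0],
    [0.05,0,0,0,0],
    [0.05,0,0,0,0],
    [0.05,0,0,0,0],
    [0.05,0,0,0,0],
  ],
  squeeze=20,
)

```text
time_s: 10.9
tool_pos: [533.1, -419.8, 20.1]
tcp_rot: [-0.406, 0.579, 0.406, 0.579]
wrist_force: [-0.4, 1.9, 5.9]
finger_gap: 0.685
```

>>> play_rows(
  plan=[
    [0.05,-0.01,0,0,0],
    [0.05,-0.03,0,0,0],
    [0.05,-0.06,0,0,0],
    [0.05,-0.1,0,0,0],
    [0.05,-0.14,0,0,0],
    [0.05,-0.16,0,0,0],
    [0.05,-0.17,0,0,0],
    [0.05,-0.17,0,0,0],
  ],
)

```text
time_s: 11.7
tool_pos: [532.9, -419.9, 190.1]
tcp_rot: [-0.406, 0.579, 0.405, 0.579]
wrist_force: [-0.3, 0.3, -2.0]
finger_gap: 0.686
```

```bash
python3 - <<'E'
from h import *
st(); snap('wrist','w6.png')
delta(403.2,215.6,190)
E
```

```text
11.7 [ 532.9 -419.9  190.1] [-0.4065  0.579   0.4054  0.579 ] F [-0.3  0.3 -2. ] gap 0.686 q [-0.841  0.644  0.975 -0.     1.522 -2.064]
shift m [-0.0009  0.3382  0.553 ] dist 648.2
```

View pics/w6.png

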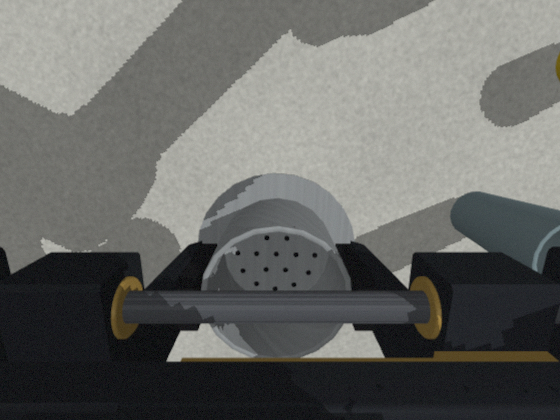

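```bash
cat >> h.py <<'E'
def toolpts(fn,pts,x):
    I,K,V=load(fn); s=bot.state(); M=R.from_quat(s['tcp_rot']).as_matrix()
    for u,v in pts: print((u,v),(M.T@(onplane(K,V,u,v,s['tool_pos'][2]-x)-s['tool_pos'])).round(1))
E
python3 - <<'E'
from h import *
toolpts('w6',[(201,288),(353,288),(277,227),(277,360)],-36)
toolpts('w6',[(277,173),(199,240),(355,240)],12)
I,K,V=load('w6'); cv2.imwrite('pics/w6c.png',cv2.resize(I[165:375,190:365],(500,600),interpolation=cv2.INTER_CUBIC)[...,::-1])
E
```

```text
(201, 288) [-36.    3.8 -30.8]
(353, 288) [-36.    3.8  31.1]
(277, 227) [-36.   30.    0.1]
(277, 360) [-36.  -31.3   0.1]
(277, 173) [12.  43.7  0.3]
(199, 240) [ 12.    6.2 -43.2]
(355, 240) [12.   6.2 43.7]
```

View pics/w6c.png

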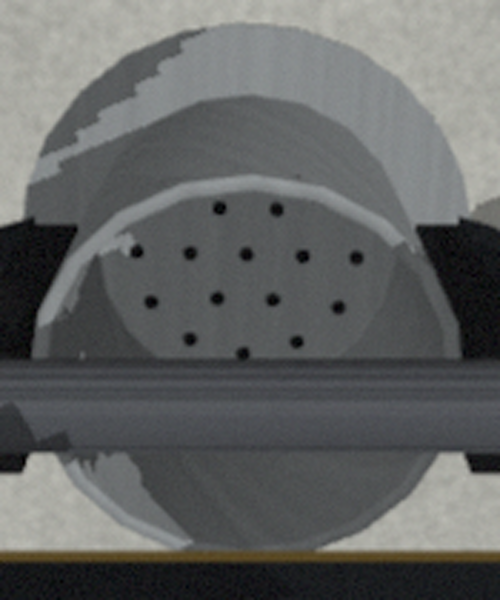

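>>> play_rows(
  plan=[
    [0.05,0,0.013,0.021,0],
    [0.05,0,0.034,0.055,0],
    [0.05,0,0.058,0.094,0],
    [0.05,0,0.082,0.133,0],
    [0.05,0,0.106,0.172,0],
    [0.05,0,0.13,0.211,0],
    [0.05,0,0.154,0.25,0],
    [0.05,0,0.178,0.29,0],
  ],
)

```text
time_s: 12.55
tool_pos: [462.9, -84.6, 187.8]
tcp_rot: [-0.405, 0.58, 0.407, 0.579]
wrist_force: [0.6, 0.7, -1.5]
finger_gap: 0.684
```

>>> play_rows(
  plan=[
    [0.05,0,0.024,0.039,0],
    [0.05,0,0.048,0.078,0],
    [0.05,0,0.072,0.118,0],
    [0.05,0,0.096,0.157,0],
    [0.05,0,0.12,0.196,0],
    [0.05,0,0.142,0.232,0],
    [0.05,0,0.156,0.256,0],
    [0.05,0,0.16,0.263,0],
  ],
)

```text
time_s: 13.35
tool_pos: [402.1, 217.2, 187.9]
tcp_rot: [-0.406, 0.579, 0.407, 0.577]
wrist_force: [0.2, -1.2, -1.7]
finger_gap: 0.684
```

>>> play_rows(
  plan=[
    [0.05,0,0,0,0],
    [0.05,0,0,0,0],
  ],
)

```text
time_s: 13.55
tool_pos: [403.6, 214.4, 188.6]
tcp_rot: [-0.406, 0.58, 0.406, 0.579]
wrist_force: [-0.7, -0.7, -1.2]
finger_gap: 0.689
```

```bash
python3 - <<'E'
from h import *
st(); 
delta(403.3,215.5,105)
E
```

```text
13.55 [403.6 214.4 188.6] [-0.4057  0.5796  0.4058  0.5786] F [-0.7 -0.7 -1.2] gap 0.689 q [ 0.229  0.268  1.627 -0.     1.248 -0.994]
shift m [0.0836 0.0006 0.001 ] dist 83.6
```

>>> play_rows(
  plan=[
    [0.05,0.02,0.0005,0.001,0],
    [0.05,0.045,0.0005,0.001,0],
    [0.05,0.065,0.0005,0.001,0],
    [0.05,0.08,0.0005,0.001,0],
    [0.05,0.086,0.0005,0.001,0],
    [0.05,0.086,0.0005,0.001,0],
    [0.05,0.086,0.0005,0.001,0],
  ],
)

```text
time_s: 14.25
tool_pos: [403.9, 216.0, 103.8]
tcp_rot: [-0.406, 0.579, 0.406, 0.579]
wrist_force: [0.0, 0.0, -1.5]
finger_gap: 0.688
```

```bash
python3 - <<'E'
from h import *
st(); snap('scene','s7.png'); I,_,_=load('s7'); cv2.imwrite('pics/s7c.png',cv2.resize(I[120:250,310:450],(646,600),interpolation=cv2.INTER_CUBIC)[...,::-1])
delta(403.3,215.5,95)
E
```

```text
14.25 [403.9 216.  103.8] [-0.4058  0.5789  0.4056  0.5794] F [ 0.   0.  -1.5] gap 0.688 q [ 0.232  0.383  1.751 -0.     1.007 -0.99 ]
shift m [ 0.0089  0.0004 -0.0009] dist 9.0
```

View pics/s7c.png

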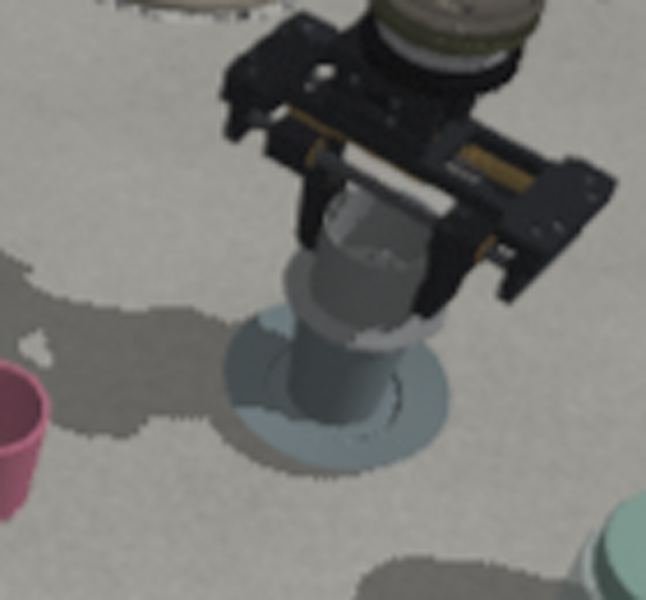

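Held upright and centred. Lowering slowly.

>>> play_rows(
  plan=[
    [0.05,0.003,0,0,0],
    [0.05,0.006,0,0,0],
    [0.05,0.009,0,0,0],
    [0.05,0.01,0,0,0],
    [0.05,0.01,0,0,0],
  ],
)

```text
time_s: 14.8
tool_pos: [403.3, 216.5, 93.1]
tcp_rot: [-0.406, 0.579, 0.406, 0.579]
wrist_force: [-0.2, -0.3, -1.8]
finger_gap: 0.684
```

>>> play_rows(
  plan=[
    [0.05,0.001,0,0,0],
    [0.05,0.002,0,0,0],
    [0.05,0.002,0,0,0],
  ],
)

```text
time_s: 15.1
tool_pos: [403.7, 216.5, 92.3]
tcp_rot: [-0.406, 0.579, 0.406, 0.579]
wrist_force: [-2.9, -0.9, 11.0]
finger_gap: 0.686
```

Seated at the expected height (contact at about 92). Releasing.

>>> play_rows(
  plan=[
    [0.062,-0.001,0,0,0],
    [0.066,-0.001,0,0,0],
    [0.075,-0.001,0,0,0],
    [0.088,-0.001,0,0,0],
    [0.088,-0.001,0,0,0],
    [0.088,-0.001,0,0,0],
  ],
)

```text
time_s: 15.7
tool_pos: [403.4, 216.4, 92.2]
tcp_rot: [-0.406, 0.579, 0.406, 0.579]
wrist_force: [0.4, 0.2, -0.9]
finger_gap: 0.995
```

>>> play_rows(
  plan=[
    [0.088,-0.02,0,0,0],
    [0.088,-0.05,0,0,0],
    [0.088,-0.09,0,0,0],
    [0.088,-0.13,0,0,0],
    [0.088,-0.17,0,0,0],
    [0.088,-0.19,0,0,0],
    [0.088,-0.2,0,0,0],
    [0.088,-0.2,0,0,0],
  ],
)

```text
time_s: 16.5
tool_pos: [403.6, 216.5, 292.7]
tcp_rot: [-0.406, 0.579, 0.406, 0.579]
wrist_force: [0.5, 0.5, -0.6]
finger_gap: 1.003
```

```bash
python3 - <<'E'
from h import *
st(); snap('wrist','w8.png'); I,K,V=load('w8')
delta(625,217,220)
cv2.imwrite('pics/w8c.png',cv2.resize(I[110:270,176:376],(750,600),interpolation=cv2.INTER_CUBIC)[...,::-1])
snap('scene','s8.png'); I,_,_=load('s8'); cv2.imwrite('pics/s8c.png',cv2.resize(I[140:250,330:440],(600,600),interpolation=cv2.INTER_CUBIC)[...,::-1])
E
```

```text
16.5 [403.6 216.5 292.7] [-0.4061  0.5785  0.4058  0.5794] F [ 0.5  0.5 -0.6] gap 1.003 q [ 0.233  0.179  1.429 -0.     1.533 -0.99 ]
shift m [ 0.0714 -0.2083  0.0762] dist 233.0
```

View pics/w8c.png

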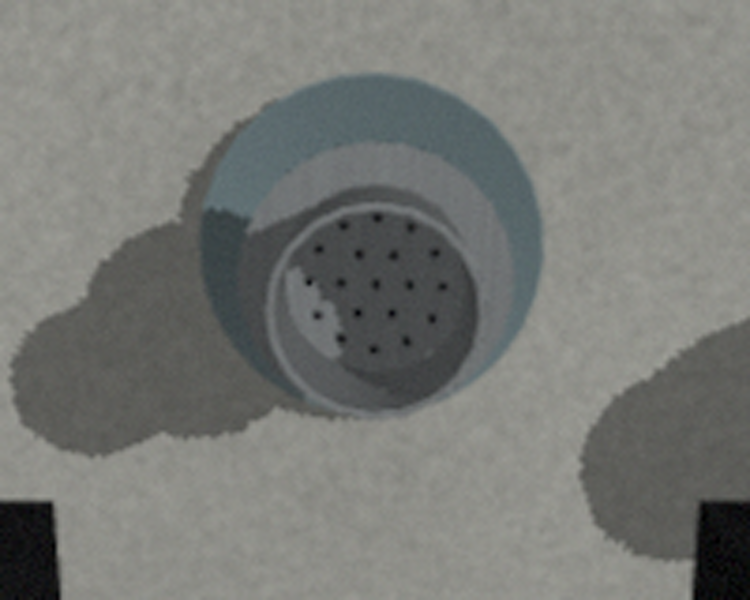

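View pics/s8c.png

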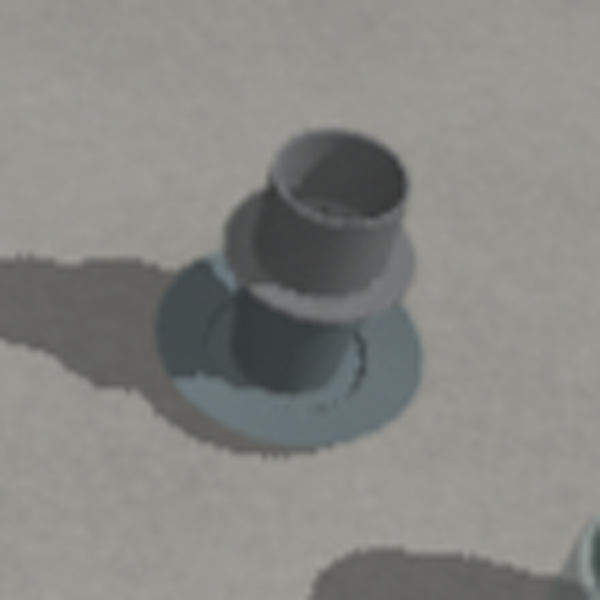

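```bash
python3 - <<'E'
from h import *
I,K,V=load('w8'); s=3.75
f=lambda c:[(176+a/s-.37,110+b/s-.37) for a,b in c]
circ_on_plane(f([(266,312),(480,310),(373,202),(373,418),(297,237),(449,237),(297,386),(450,384)]),K,V,128)
circ_on_plane(f([(238,280),(515,285),(378,141),(280,177),(475,177)]),K,V,80)
E
```

```text
centre [402.8 216. ] diam 59.9 med res 0.24 n 8
centre [402.9 217.3] diam 88.3 med res 0.22 n 5
```

>>> play_rows(
  plan=[
    [0.088,0,-0.03,0.011,0],
    [0.088,0.01,-0.07,0.026,0],
    [0.088,0.03,-0.11,0.04,0],
    [0.088,0.045,-0.15,0.055,0],
    [0.088,0.06,-0.185,0.068,0],
    [0.088,0.071,-0.208,0.076,0],
    [0.088,0.071,-0.208,0.076,0],
    [0.088,0.071,-0.208,0.076,0],
  ],
)

```text
time_s: 17.4
tool_pos: [624.3, 216.9, 219.6]
tcp_rot: [-0.405, 0.58, 0.406, 0.578]
wrist_force: [0.9, 0.3, 1.0]
finger_gap: 0.999
```

```bash
python3 - <<'E'
from h import *
st(); snap('wrist','w9.png'); I,K,V=load('w9')
cv2.imwrite('pics/w9c.png',cv2.resize(I[130:250,200:360],(800,600),interpolation=cv2.INTER_CUBIC)[...,::-1])
E
```

```text
17.4 [624.3 216.9 219.6] [-0.4054  0.58    0.4064  0.578 ] F [0.9 0.3 1. ] gap 0.999 q [ 0.156  0.595  0.982  0.     1.568 -1.067]
```

View pics/w9c.png

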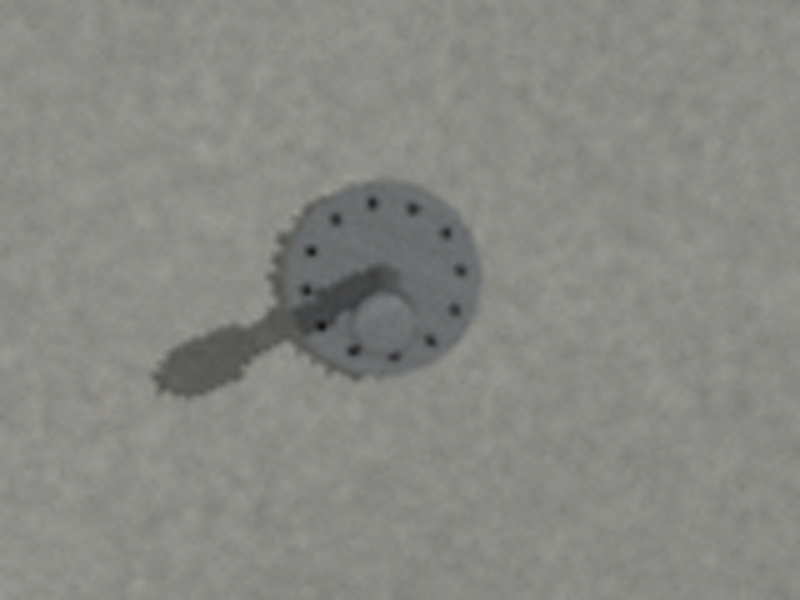

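```bash
python3 - <<'E'
from h import *
I,K,V=load('w9'); s=5
f=lambda c:[(200+a/s-.4,130+b/s-.4) for a,b in c]
x=circ_on_plane(f([(283,275),(482,278),(385,179),(385,378),(457,210),(457,346)]),K,V,4)
y=circ_on_plane(f([(354,322),(415,322),(385,292),(385,355)]),K,V,49)
m=(x+y)/2;delta(m[0],m[1],43)
delta(x[0],x[1],43)
E
```

```text
centre [624.6 217. ] diam 48.4 med res 0.12 n 6
centre [625.6 216.9] diam 13.3 med res 0.18 n 4
shift m [ 0.1778 -0.0012  0.0003] dist 177.8
shift m [ 1.778e-01 -7.000e-04  1.000e-04] dist 177.8
```

>>> play_rows(
  plan=[
    [0.05,0.03,-0.001,0,0],
    [0.04,0.07,-0.001,0,0],
    [0.04,0.11,-0.001,0,0],
    [0.04,0.14,-0.001,0,0],
    [0.04,0.16,-0.001,0,0],
    [0.04,0.172,-0.001,0,0],
    [0.04,0.177,-0.001,0,0],
    [0.04,0.177,-0.001,0,0],
  ],
)

```text
time_s: 18.25
tool_pos: [625.7, 216.8, 44.9]
tcp_rot: [-0.406, 0.579, 0.406, 0.579]
wrist_force: [0.3, 0.5, -0.1]
finger_gap: 0.452
```

```bash
python3 - <<'E'
from h import *
st(); snap('wrist','w10.png'); snap('scene','s10.png'); I,_,_=load('s10')
cv2.imwrite('pics/s10c.png',cv2.resize(I[200:300,300:420],(720,600),interpolation=cv2.INTER_CUBIC)[...,::-1])
E
```

```text
18.25 [625.7 216.8  44.9] [-0.4061  0.5787  0.4059  0.5791] F [ 0.3  0.5 -0.1] gap 0.452 q [ 0.155  0.75   1.21  -0.     1.181 -1.068]
```

View pics/w10.png

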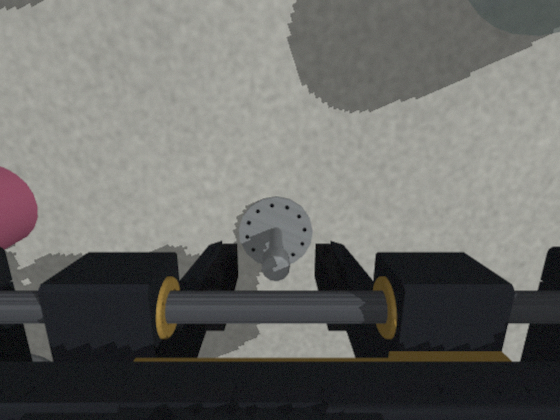

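View pics/s10c.png

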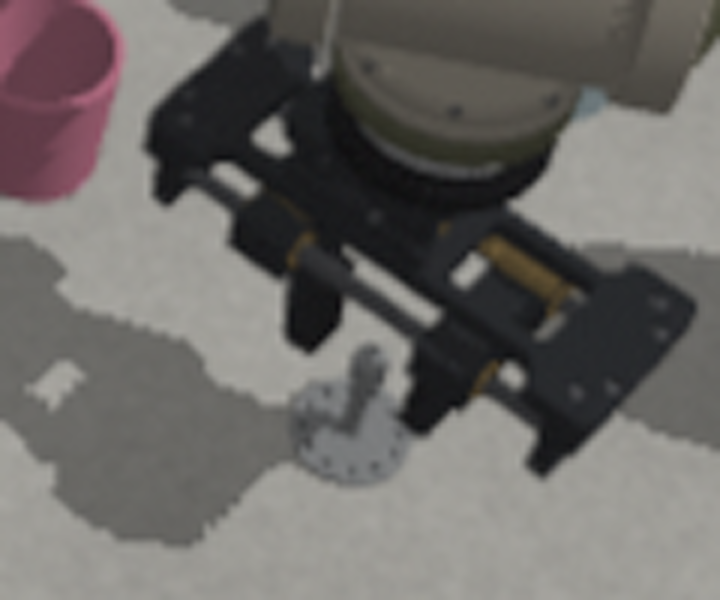

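>>> play_rows(
  plan=[
    [0.04,0.002,0,0,0],
    [0.025,0.002,0,0,0],
    [0.012,0.002,0,0,0],
    [0.008,0.002,0,0,0],
    [0.008,0.002,0,0,0],
    [0.008,0.002,0,0,0],
    [0.008,0.002,0,0,0],
  ],
  squeeze=15,
)

```text
time_s: 19.05
tool_pos: [625.8, 216.6, 42.3]
tcp_rot: [-0.406, 0.579, 0.406, 0.579]
wrist_force: [0.1, 0.2, 1.5]
finger_gap: 0.15
```

>>> play_rows(
  plan=[
    [0.008,-0.01,0,0,0],
    [0.008,-0.03,0,0,0],
    [0.008,-0.06,0,0,0],
    [0.008,-0.09,0,0,0],
    [0.008,-0.12,0,0,0],
    [0.008,-0.145,0,0,0],
    [0.008,-0.15,0,0,0],
    [0.008,-0.15,0,0,0],
  ],
)

```text
time_s: 19.85
tool_pos: [625.8, 216.7, 192.7]
tcp_rot: [-0.406, 0.579, 0.406, 0.579]
wrist_force: [-0.2, -0.0, -0.2]
finger_gap: 0.151
```

```bash
python3 - <<'E'
from h import *
st(); snap('wrist','w11.png'); I,K,V=load('w11')
cv2.imwrite('pics/w11c.png',cv2.resize(I[180:300,196:356],(800,600),interpolation=cv2.INTER_CUBIC)[...,::-1])
delta(402.9,216.3,195)
E
```

```text
19.85 [625.8 216.7 192.7] [-0.4061  0.5786  0.4058  0.5793] F [-0.2 -0.  -0.2] gap 0.151 q [ 0.155  0.612  1.028  0.     1.501 -1.068]
shift m [-0.0033  0.2091 -0.0761] dist 222.6
```

View pics/w11c.png

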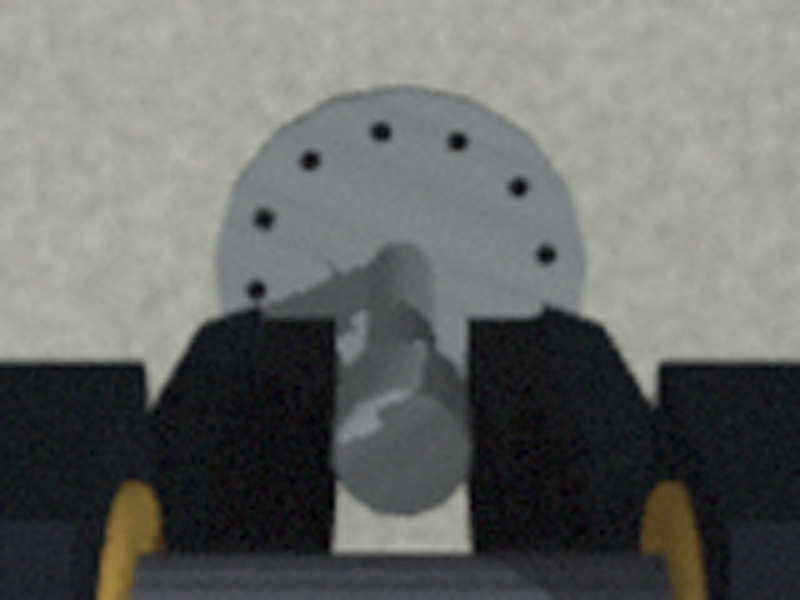

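```bash
python3 - <<'E'
from h import *
s=5
toolpts('w11',[(196+a/s-.4,180+b/s-.4) for a,b in [(216,265),(585,265),(400,86),(270,140),(533,140)]],38.3)
toolpts('w11',[(196+a/s-.4,180+b/s-.4) for a,b in [(333,450),(470,450),(401,515)]],-8)
E
```

```text
(238.79999999999998, 232.6) [ 38.3   1.3 -23.7]
(312.6, 232.6) [38.3  1.3 23.8]
(275.6, 196.79999999999998) [38.3 24.9  0. ]
(249.6, 207.6) [ 38.3  18.  -16.3]
(302.20000000000005, 207.6) [38.3 18.  16.8]
(262.20000000000005, 269.6) [-8.  -1.7 -6.8]
(289.6, 269.6) [-8.  -1.8  7. ]
(275.8, 282.6) [-8. -9.  0.]
```

>>> play_rows(
  plan=[
    [0.008,0,0.015,-0.0055,0],
    [0.008,0,0.045,-0.0164,0],
    [0.008,0,0.085,-0.031,0],
    [0.008,0,0.125,-0.0455,0],
    [0.008,0,0.165,-0.06,0],
    [0.008,0,0.195,-0.071,0],
    [0.008,0,0.208,-0.0757,0],
    [0.008,0,0.208,-0.0757,0],
  ],
)

```text
time_s: 20.7
tool_pos: [402.4, 216.4, 191.4]
tcp_rot: [-0.406, 0.58, 0.407, 0.578]
wrist_force: [0.2, 0.4, -1.4]
finger_gap: 0.152
```

>>> play_rows(
  plan=[
    [0.008,0,0,0,0],
    [0.008,0,0,0,0],
  ],
)

```text
time_s: 20.9
tool_pos: [405.3, 216.3, 191.7]
tcp_rot: [-0.406, 0.579, 0.406, 0.579]
wrist_force: [-0.7, -0.3, -0.4]
finger_gap: 0.147
```

```bash
python3 - <<'E'
from h import *
st(); snap('wrist','w12.png'); I,K,V=load('w12')
cv2.imwrite('pics/w12c.png',cv2.resize(I[150:320,176:376],(700,595),interpolation=cv2.INTER_CUBIC)[...,::-1])
delta(403.6,216,125)
E
```

```text
20.9 [405.3 216.3 191.7] [-0.4057  0.5793  0.4059  0.5788] F [-0.7 -0.3 -0.4] gap 0.147 q [ 0.232  0.268  1.616 -0.     1.258 -0.991]
shift m [ 0.0667  0.0015 -0.0008] dist 66.8
```

View pics/w12c.png

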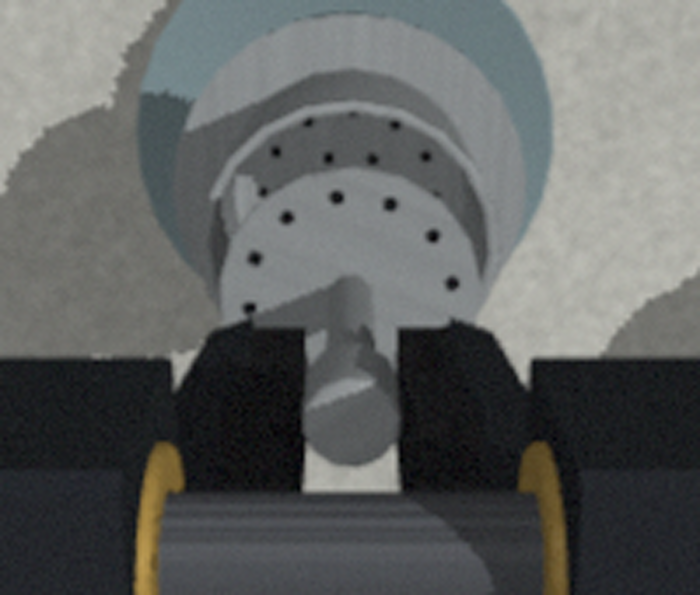

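>>> play_rows(
  plan=[
    [0.008,0.006,0.001,0,0],
    [0.008,0.012,0.001,0,0],
    [0.008,0.015,0.001,0,0],
    [0.008,0.015,0.001,0,0],
    [0.008,0.015,0.001,0,0],
  ],
)

```text
time_s: 21.45
tool_pos: [403.6, 216.7, 177.2]
tcp_rot: [-0.406, 0.579, 0.406, 0.579]
wrist_force: [0.7, 0.3, -0.9]
finger_gap: 0.149
```

```bash
python3 - <<'E'
from h import *
st(); snap('wrist','w13.png'); I,K,V=load('w13')
cv2.imwrite('pics/w13c.png',cv2.resize(I[150:320,176:376],(700,595),interpolation=cv2.INTER_CUBIC)[...,::-1])
delta(403.6,216,125)
E
```

```text
21.45 [403.6 216.7 177.2] [-0.4059  0.579   0.4059  0.5789] F [ 0.7  0.3 -0.9] gap 0.149 q [ 0.233  0.283  1.644 -0.     1.216 -0.99 ]
shift m [ 0.0523 -0.0002 -0.0007] dist 52.3
```

View pics/w13c.png

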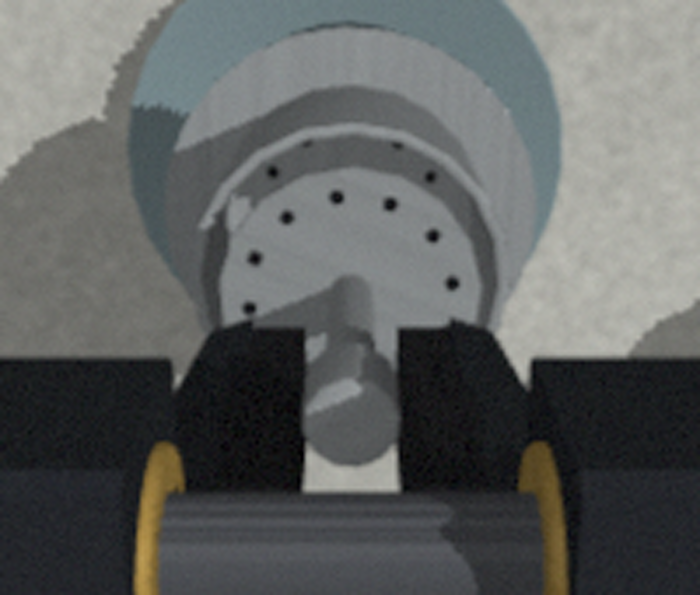

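>>> play_rows(
  plan=[
    [0.008,0.006,0,-0.0005,0],
    [0.008,0.014,0,-0.0005,0],
    [0.008,0.022,0,-0.0005,0],
    [0.008,0.03,0,-0.0005,0],
    [0.008,0.038,0,-0.0005,0],
    [0.008,0.043,0,-0.0005,0],
    [0.008,0.043,0,-0.0005,0],
  ],
)

```text
time_s: 22.2
tool_pos: [403.1, 216.2, 133.5]
tcp_rot: [-0.406, 0.579, 0.406, 0.578]
wrist_force: [-0.7, -0.6, -0.1]
finger_gap: 0.155
```

>>> play_rows(
  plan=[
    [0.008,0.003,0,0,0],
    [0.008,0.005,0,0,0],
    [0.008,0.006,0,0,0],
    [0.008,0.006,0,0,0],
  ],
)

```text
time_s: 22.6
tool_pos: [403.4, 216.3, 128.2]
tcp_rot: [-0.406, 0.579, 0.406, 0.579]
wrist_force: [0.1, -0.8, -0.3]
finger_gap: 0.146
```

>>> play_rows(
  plan=[
    [0.008,0.001,0,0,0],
    [0.008,0.002,0,0,0],
    [0.008,0.002,0,0,0],
  ],
)

```text
time_s: 22.9
tool_pos: [403.3, 216.2, 126.2]
tcp_rot: [-0.406, 0.579, 0.406, 0.579]
wrist_force: [-0.3, -0.3, 0.3]
finger_gap: 0.155
```

>>> play_rows(
  plan=[
    [0.008,0.0005,0,0,0],
    [0.008,0.001,0,0,0],
    [0.008,0.001,0,0,0],
  ],
)

```text
time_s: 23.2
tool_pos: [403.5, 216.2, 125.5]
tcp_rot: [-0.406, 0.579, 0.406, 0.579]
wrist_force: [-0.8, -0.7, 3.8]
finger_gap: 0.15
```

>>> play_rows(
  plan=[
    [0.016,0,0,0,0],
    [0.017,0,0,0,0],
    [0.017,0,0,0,0],
    [0.017,-0.002,0,0,0],
    [0.018,-0.005,0,0,0],
    [0.024,-0.008,0,0,0],
    [0.03,-0.012,0,0,0],
    [0.03,-0.018,0,0,0],
  ],
)

```text
time_s: 24.0
tool_pos: [403.3, 216.2, 143.6]
tcp_rot: [-0.406, 0.579, 0.406, 0.579]
wrist_force: [0.1, -0.3, 0.8]
finger_gap: 0.343
```

>>> play_rows(
  plan=[
    [0.05,-0.02,0,0,0],
    [0.088,-0.05,0,0,0],
    [0.088,-0.09,0,0,0],
    [0.088,-0.12,0,0,0],
    [0.088,-0.14,0,0,0],
    [0.088,-0.14,0,0,0],
  ],
)

```text
time_s: 24.6
tool_pos: [404.0, 216.5, 286.0]
tcp_rot: [-0.407, 0.577, 0.405, 0.581]
wrist_force: [-0.3, 0.1, -0.6]
finger_gap: 0.863
```

```bash
python3 - <<'E'
from h import *
st(); snap('wrist','w14.png'); I,K,V=load('w14')
cv2.imwrite('pics/w14c.png',cv2.resize(I[110:270,176:376],(750,600),interpolation=cv2.INTER_CUBIC)[...,::-1])
delta(683,-2,200)
E
```

```text
24.6 [404.  216.5 286. ] [-0.4067  0.5771  0.4052  0.5808] F [-0.3  0.1 -0.6] gap 0.863 q [ 0.233  0.182  1.445 -0.     1.51  -0.991]
shift m [ 0.0845 -0.337  -0.1101] dist 364.5
```

View pics/w14c.png

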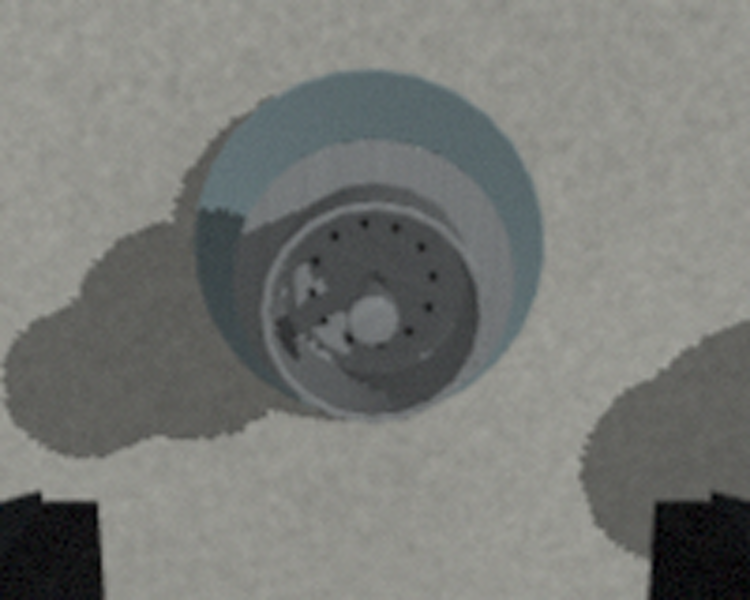

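```bash
python3 - <<'E'
from h import *
I,K,V=load('w14'); s=3.75
f=lambda c:[(176+a/s-.37,110+b/s-.37) for a,b in c]
circ_on_plane(f([(262,312),(480,310),(371,201),(371,420),(294,236),(447,236),(294,387),(449,387)]),K,V,128)
print(onplane(K,V,*f([(374.5,319)])[0],132))
E
```

```text
centre [402.6 216.1] diam 59.5 med res 0.18 n 8
[403.29382873 216.82747746 132.        ]
```

>>> play_rows(
  plan=[
    [0.088,0,-0.035,-0.011,0],
    [0.088,0.01,-0.08,-0.026,0],
    [0.088,0.025,-0.125,-0.041,0],
    [0.088,0.04,-0.17,-0.056,0],
    [0.088,0.055,-0.215,-0.07,0],
    [0.088,0.07,-0.26,-0.085,0],
    [0.088,0.08,-0.305,-0.1,0],
    [0.088,0.085,-0.337,-0.11,0],
  ],
)

```text
time_s: 25.45
tool_pos: [683.5, -4.2, 194.5]
tcp_rot: [-0.404, 0.581, 0.407, 0.578]
wrist_force: [-0.3, 0.6, 0.1]
finger_gap: 0.996
```

>>> play_rows(
  plan=[
    [0.088,0,0,0,0],
    [0.088,0,0,0,0],
  ],
)

```text
time_s: 25.65
tool_pos: [682.2, -2.1, 196.2]
tcp_rot: [-0.405, 0.58, 0.407, 0.578]
wrist_force: [0.4, 0.3, 0.1]
finger_gap: 0.999
```

```bash
python3 - <<'E'
from h import *
st(); snap('wrist','w15.png'); I,K,V=load('w15')
cv2.imwrite('pics/w15c.png',cv2.resize(I[130:250,200:360],(800,600),interpolation=cv2.INTER_CUBIC)[...,::-1])
E
```

```text
25.65 [682.2  -2.1 196.2] [-0.4048  0.5799  0.4067  0.5783] F [0.4 0.3 0.1] gap 0.999 q [-0.176  0.649  0.946  0.     1.549 -1.399]
```

View pics/w15c.png

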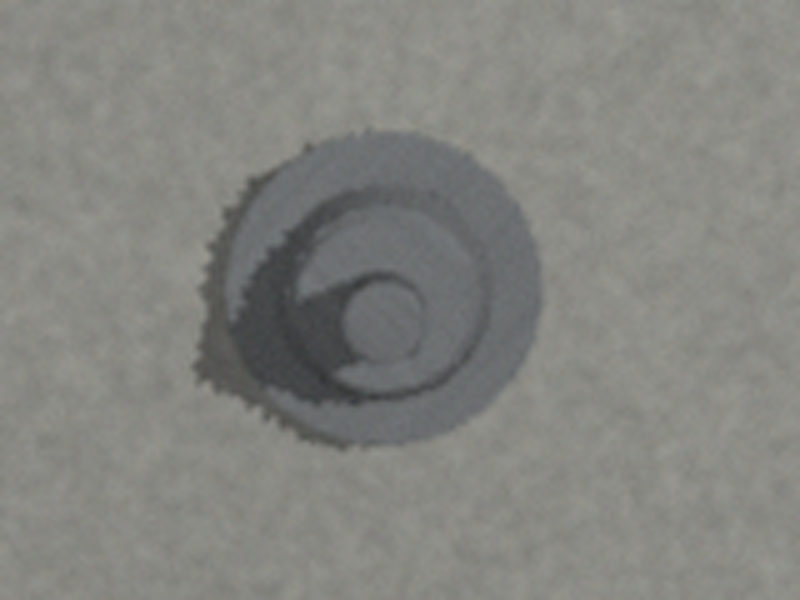

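```bash
python3 - <<'E'
from h import *
I,K,V=load('w15'); s=5
f=lambda c:[(200+a/s-.4,130+b/s-.4) for a,b in c]
x=circ_on_plane(f([(543,290),(385,131),(385,446),(497,177),(497,401),(225,290)]),K,V,7)
y=circ_on_plane(f([(340,320),(427,320),(384,273),(384,364)]),K,V,34)
m=(x+y)/2;delta(m[0],m[1],25)
E
```

```text
centre [680.6  -0.9] diam 71.4 med res 0.1 n 6
centre [680.7  -1.2] diam 18.6 med res 0.3 n 4
shift m [ 0.1722  0.0009 -0.    ] dist 172.2
```

>>> play_rows(
  plan=[
    [0.05,0.03,0.001,0.0005,0],
    [0.045,0.07,0.001,0.0005,0],
    [0.045,0.11,0.001,0.0005,0],
    [0.045,0.14,0.001,0.0005,0],
    [0.045,0.158,0.001,0.0005,0],
    [0.045,0.168,0.001,0.0005,0],
    [0.045,0.168,0.001,0.0005,0],
    [0.045,0.168,0.001,0.0005,0],
  ],
)

```text
time_s: 26.5
tool_pos: [682.2, -0.8, 31.6]
tcp_rot: [-0.407, 0.578, 0.406, 0.579]
wrist_force: [-0.2, 0.1, 1.2]
finger_gap: 0.507
```

```bash
python3 - <<'E'
from h import *
st(); snap('wrist','w16.png'); delta(680.7,-1,25)
E
```

```text
26.5 [682.2  -0.8  31.6] [-0.4066  0.5784  0.4057  0.5793] F [-0.2  0.1  1.2] gap 0.507 q [-0.174  0.794  1.153  0.     1.193 -1.398]
shift m [ 0.0068  0.0016 -0.0006] dist 7.0
```

View pics/w16.png

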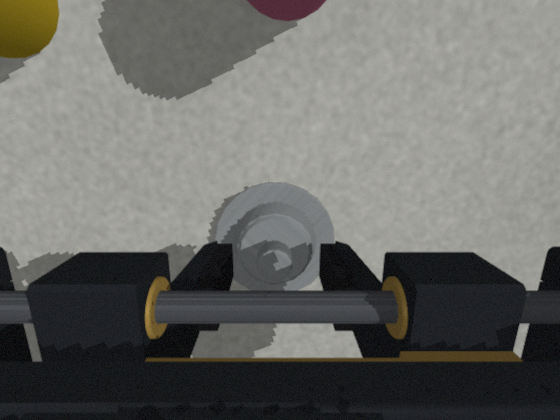

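>>> play_rows(
  plan=[
    [0.045,0.004,0.001,0,0],
    [0.045,0.006,0.001,0,0],
    [0.035,0.006,0.001,0,0],
    [0.02,0.006,0.001,0,0],
    [0.012,0.006,0.001,0,0],
    [0.012,0.006,0.001,0,0],
    [0.012,0.006,0.001,0,0],
    [0.012,0.006,0.001,0,0],
  ],
  squeeze=18,
)

```text
time_s: 27.35
tool_pos: [681.1, -0.9, 24.4]
tcp_rot: [-0.406, 0.579, 0.406, 0.579]
wrist_force: [-0.1, -1.0, 0.6]
finger_gap: 0.191
```

>>> play_rows(
  plan=[
    [0.012,-0.01,0,0,0],
    [0.012,-0.03,0,0,0],
    [0.012,-0.06,0,0,0],
    [0.012,-0.1,0,0,0],
    [0.012,-0.14,0,0,0],
    [0.012,-0.165,0,0,0],
    [0.012,-0.175,0,0,0],
    [0.012,-0.175,0,0,0],
  ],
)

```text
time_s: 28.15
tool_pos: [681.2, -0.9, 200.4]
tcp_rot: [-0.406, 0.578, 0.405, 0.579]
wrist_force: [-0.9, 1.3, -0.4]
finger_gap: 0.199
```

```bash
python3 - <<'E'
from h import *
st(); snap('wrist','w17.png'); I,K,V=load('w17')
cv2.imwrite('pics/w17c.png',cv2.resize(I[170:320,176:376],(800,600),interpolation=cv2.INTER_CUBIC)[...,::-1])
delta(402.8,216.2,200)
E
```

```text
28.15 [681.2  -0.9 200.4] [-0.4065  0.5784  0.4055  0.5795] F [-0.9  1.3 -0.4] gap 0.199 q [-0.175  0.642  0.948  0.     1.549 -1.398]
shift m [-0.0011  0.3352  0.1093] dist 352.6
```

View pics/w17c.png

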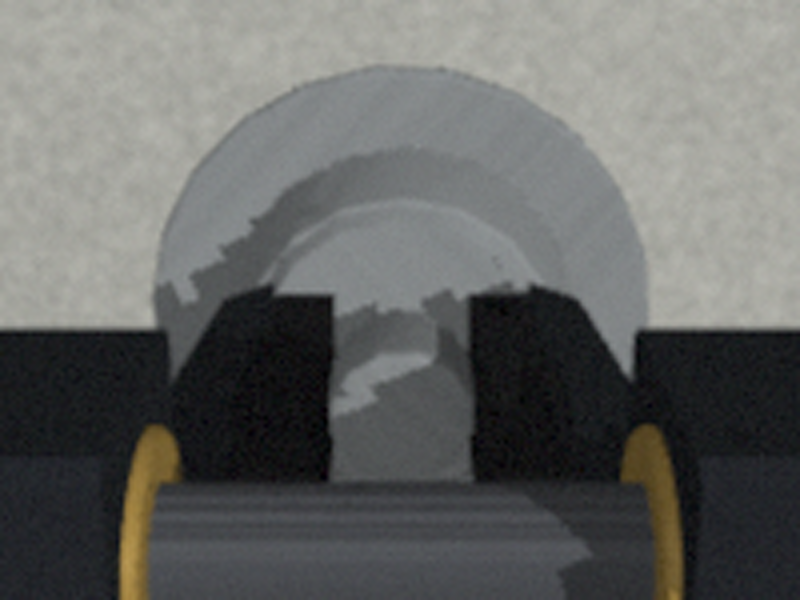

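```bash
python3 - <<'E'
from h import *
s=4
toolpts('w17',[(176+a/s-.4,170+b/s-.4) for a,b in [(155,310),(648,310),(401,65),(230,136),(573,136)]],17.5)
E
```

```text
(214.35, 247.1) [ 17.5  -0.5 -35.7]
(337.6, 247.1) [17.5 -0.5 35.9]
(275.85, 185.85) [17.5 35.6  0. ]
(233.1, 203.6) [ 17.5  25.6 -23.9]
(318.85, 203.6) [17.5 25.5 24. ]
```

>>> play_rows(
  plan=[
    [0.012,0,0.015,0.005,0],
    [0.012,0,0.045,0.0147,0],
    [0.012,0,0.085,0.0277,0],
    [0.012,0,0.125,0.0408,0],
    [0.012,0,0.165,0.0538,0],
    [0.012,0,0.205,0.0668,0],
    [0.012,0,0.245,0.08,0],
    [0.012,0,0.28,0.0913,0],
  ],
)

```text
time_s: 29.0
tool_pos: [446.3, 181.3, 197.6]
tcp_rot: [-0.405, 0.58, 0.407, 0.578]
wrist_force: [0.1, 1.0, -0.5]
finger_gap: 0.196
```

>>> play_rows(
  plan=[
    [0.012,0,0.025,0.008,0],
    [0.012,0,0.045,0.0147,0],
    [0.012,0,0.055,0.018,0],
    [0.012,0,0.055,0.018,0],
    [0.012,0,0.055,0.018,0],
  ],
)

```text
time_s: 29.5
tool_pos: [403.7, 215.7, 198.7]
tcp_rot: [-0.406, 0.579, 0.406, 0.579]
wrist_force: [0.8, -0.4, -1.2]
finger_gap: 0.196
```

```bash
python3 - <<'E'
from h import *
st(); delta(402.8,216.2,155)
E
```

```text
29.5 [403.7 215.7 198.7] [-0.4059  0.5793  0.4059  0.5787] F [ 0.8 -0.4 -1.2] gap 0.196 q [ 0.231  0.258  1.608 -0.     1.276 -0.992]
shift m [0.0437 0.001  0.0001] dist 43.8
```

>>> play_rows(
  plan=[
    [0.012,0.01,0.001,0,0],
    [0.012,0.025,0.001,0,0],
    [0.012,0.037,0.001,0,0],
    [0.012,0.043,0.001,0,0],
    [0.012,0.043,0.001,0,0],
    [0.012,0.043,0.001,0,0],
  ],
)

```text
time_s: 30.1
tool_pos: [402.7, 216.3, 156.3]
tcp_rot: [-0.406, 0.579, 0.406, 0.579]
wrist_force: [-0.2, -1.0, -1.3]
finger_gap: 0.193
```

```bash
python3 - <<'E'
from h import *
st(); delta(402.6,216.3,148.5); snap('wrist','w18.png'); I,K,V=load('w18')
a=cv2.resize(I[130:310,196:356],(400,450),interpolation=cv2.INTER_CUBIC)
snap('scene','s18.png'); I,_,_=load('s18'); b=cv2.resize(I[130:240,330:430],(400,450),interpolation=cv2.INTER_CUBIC)
cv2.imwrite('pics/w18c.png',np.hstack([a,b])[...,::-1])
E
```

```text
30.1 [402.7 216.3 156.3] [-0.4059  0.579   0.4058  0.5791] F [-0.2 -1.  -1.3] gap 0.193 q [ 0.233  0.307  1.679 -0.     1.156 -0.99 ]
shift m [0.0078 0.0001 0.    ] dist 7.8
```

View pics/w18c.png

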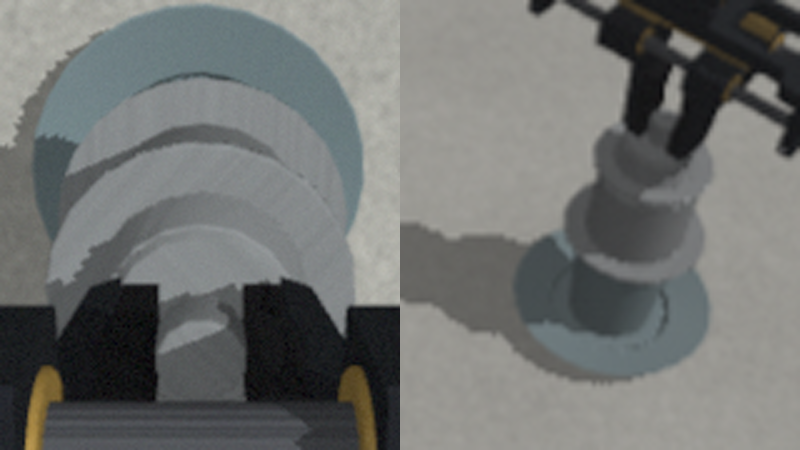

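Aligned. Lowering gently.

>>> play_rows(
  plan=[
    [0.012,0.002,0,0,0],
    [0.012,0.004,0,0,0],
    [0.012,0.0055,0,0,0],
    [0.012,0.0055,0,0,0],
  ],
)

```text
time_s: 30.6
tool_pos: [402.3, 216.4, 150.6]
tcp_rot: [-0.406, 0.579, 0.406, 0.579]
wrist_force: [0.1, -0.9, -1.2]
finger_gap: 0.196
```

>>> play_rows(
  plan=[
    [0.012,0.001,0,0,0],
    [0.012,0.002,0,0,0],
    [0.012,0.002,0,0,0],
  ],
)

```text
time_s: 30.9
tool_pos: [402.4, 216.4, 148.7]
tcp_rot: [-0.406, 0.579, 0.406, 0.579]
wrist_force: [0.2, 0.4, -1.4]
finger_gap: 0.197
```

>>> play_rows(
  plan=[
    [0.012,0.0005,0,0,0],
    [0.012,0.001,0,0,0],
    [0.012,0.001,0,0,0],
  ],
)

```text
time_s: 31.2
tool_pos: [402.7, 216.5, 148.6]
tcp_rot: [-0.406, 0.578, 0.406, 0.58]
wrist_force: [-1.5, -0.8, 8.4]
finger_gap: 0.196
```

Seated at 148.5, as predicted. Releasing.

>>> play_rows(
  plan=[
    [0.018,-0.0005,0,0,0],
    [0.02,-0.0005,0,0,0],
    [0.025,-0.0005,0,0,0],
    [0.035,-0.0005,0,0,0],
    [0.035,-0.001,0,0,0],
    [0.035,-0.005,0,0,0],
    [0.04,-0.02,0,0,0],
    [0.04,-0.04,0,0,0],
  ],
)

```text
time_s: 32.0
tool_pos: [402.0, 216.3, 188.0]
tcp_rot: [-0.406, 0.58, 0.406, 0.578]
wrist_force: [-0.5, 0.3, -0.9]
finger_gap: 0.455
```

>>> play_rows(
  plan=[
    [0.088,-0.04,0,0,0],
    [0.088,-0.08,0,0,0],
    [0.088,-0.11,0,0,0],
    [0.088,-0.13,0,0,0],
    [0.088,-0.13,0,0,0],
    [0.088,-0.13,0,0,0],
  ],
)

```text
time_s: 32.6
tool_pos: [402.1, 216.4, 317.1]
tcp_rot: [-0.406, 0.579, 0.406, 0.579]
wrist_force: [0.2, 0.4, -0.0]
finger_gap: 0.973
```

```bash
python3 - <<'E'
from h import *
st(); snap('wrist','w19.png'); I,K,V=load('w19')
a=cv2.resize(I[110:270,196:356],(400,400),interpolation=cv2.INTER_CUBIC)
snap('scene','s19.png'); I,_,_=load('s19'); b=cv2.resize(I[130:240,330:440],(400,400),interpolation=cv2.INTER_CUBIC)
cv2.imwrite('pics/w19c.png',np.hstack([a,b])[...,::-1]); snap('top','t19.png')
E
```

```text
32.6 [402.1 216.4 317.1] [-0.4059  0.5792  0.406   0.5787] F [ 0.2  0.4 -0. ] gap 0.973 q [ 0.233  0.164  1.378  0.     1.6   -0.99 ]
```

View pics/w19c.png

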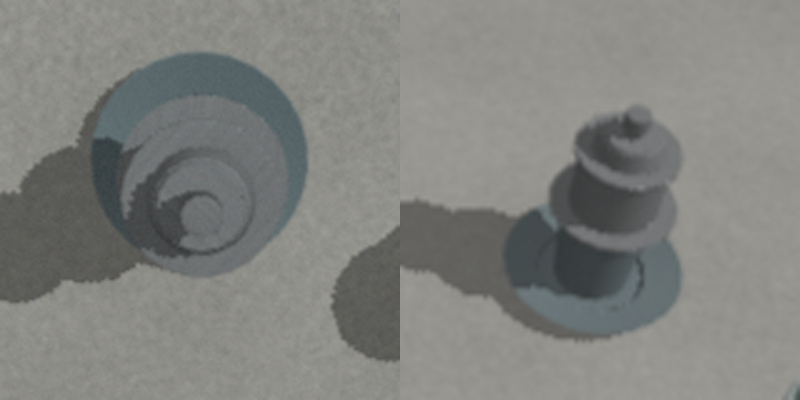

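View pics/s19.png

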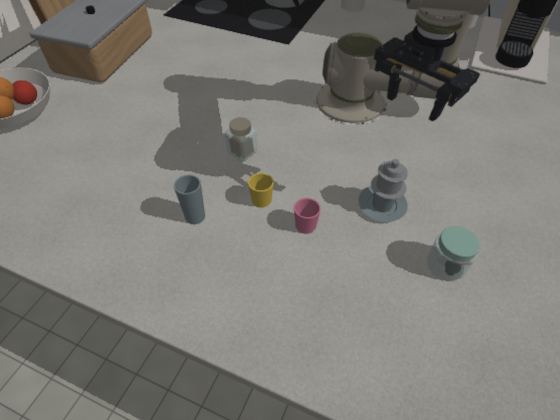

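```bash
python3 - <<'E'
from h import *
I,K,V=load('w19'); s=2.5
print(onplane(K,V,196+202/s-.3,110+215/s-.3,162), onplane(K,V,196+202/s-.3,110+202/s-.3,146))
I,K,V=load('s19'); s=400/110
print(onplane(K,V,330+(638-400)/s-.4,130+110/s-.4,164))
bot.job_done(); st()
E
```

```text
[401.95322159 217.02158837 162.        ] [400.01449658 217.76777102 146.        ]
[401.82422617 214.50502826 164.        ]
the job is handed in; nothing more can be done
the job is handed in; nothing more can be done
```

The dripper is built on the saucer in the order asked: cup, filter, press, then lid. I handed the job in at about 32.7 s of the 128 s allowed.

- **Placing:** Each piece was lowered until light contact and then released. The largest contact force I read was about 11 N, when the filter seated. All four contacts came at the heights expected.
- **Cup:** The wrist camera measured it at (403.2, 215.6), against a saucer centre of (403.2, 215.3).
- **Filter and press:** The filter's rim was at about (402.7, 216.1) and the press's knob at (403.3, 216.8).
- **Lid:** Its knob came out at (402.0, 217.0) in the wrist view and (401.8, 214.5) in the scene view. The two differ by about 2.5 mm, close to what the calibration explains. A rough reading of the lid's dome gave (400.0, 217.8). I put that down to hand-picked pixels on a shaded edge. In the last wrist and scene pictures the lid looks level and closed.
- **Bystanders:** In the last scene picture the beaker, both jars and the pink and yellow cups are where they were in the first one, by eye rather than by measurement. The gripper is clear of everything.

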